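# Run a spacer block along the jig rail into its corner nest

## Robot

A 6-joint arm with a two-finger parallel gripper is mounted at the origin on the work surface. World frame = base frame: x ahead of the robot, y to its left, z up, the work surface at z = 0. Lengths are in m, angles in rad, forces in N, time in s.
With the tool pointing down it reaches from about 0.325 to 0.9 m from the base axis. Payload 6.1 kg.
Tool frame: the origin (TCP) lies midway between the tips of the shut fingers; the grasp point (between the pads) lies 19 mm behind it; z points along the fingers, y is the line along which they close (so a half turn about z gives the same grasp; the last joint's range is limited). The gripper opens to 85 mm and grips with 20 to 120 N. Pads are 22 mm wide; open, the fingers measure 114 mm over their backs; the gripper's body (76 mm by 85 mm) begins 54 mm behind the grasp point. The pads swing forward as they close: fully open they stand 13 mm farther back than shut.
Start: joints at [-1.445, 0.22, 1.526, -0, 1.395, -0.126], TCP at [0.156, -0.605, 0.231] pointing down, gripper open.
Joint ranges: [-2.98, 2.98], [-0.91, 2.08], [0.09, 2.57], [-1.24, 4.39], [0.2, 2.65], [-2.68, 2.68]. Speed limits (rad/s): [2.57, 2.57, 3.01, 3.14, 3.14, 3.14].

## Interface

Orientations are given as [roll, pitch, yaw] about the fixed x, y, z axes, in that order (R = Rz(yaw) Ry(pitch) Rx(roll)).
In Python, from plant import movep, move_l, set_joints, gripper_to, hold, inverse_kinematics, observe, get_image, get_calibration, Unreachable, job_done gives the robot as it stands. Calls block until the motion is done:
- movep(position, orientation): joint-space move of the TCP to a pose.
- move_l(position, feed=0.15, rotation=None, max_force=None): straight line of the TCP; rotation=None keeps the orientation; feed is the mean speed in m/s. With max_force (N) it stops when the force on the tool has changed by that much, and returns True; else False.
- set_joints(angles): joint-space move.
- gripper_to(opening, f_grip=None): finger opening in m; f_grip is the grip in N (None keeps the last); returns when the fingers have stopped.
- hold(seconds).
- inverse_kinematics(position, orientation): joint angles nearest the present ones, or None.
- observe(): the state.
- get_image(name): name is "scene" or "top" or "wrist"; returns (picture, depth): 384x512x3 uint8, red, green, blue; 384x512 float32, m along the optical axis (not along the pixel's ray), 0 where there is no reading.
- get_calibration(name): a dict with "intrinsics" (3x3 intrinsics, pixels), "world_from_camera" (4x4, takes a point from camera to world coordinates). Camera axes: x right, y down, z forward; pixel columns grow to the right and rows downward; lengths in m; the calibration is good to about 2 mm. A picture is of the moment at which its call begins: read the wrist's pose just before it. get_calibration takes no time and is no camera call; for the wrist camera it gives the pose at the moment of the call.
A pose or a line that the arm cannot do raises Unreachable and nothing moves.
- job_done(): hands the job in; it is judged then, once.
The state is a dict: "time_s": time; "q": joint angles; "joint_velocities": joint speeds; "joint_torque": joint torques, N m; "eef_pos": TCP position; "tcp_rot": TCP orientation; "ft_force": force on the tool from outside, world axes, zero at the start; "torque": the same for the moment, N m; "opening": finger opening in m; "grasp_force": force on a finger pad.
Only numpy, scipy, OpenCV 4.12 (cv2) and the standard library are available. Lean on these libraries where they do the work, as an engineer would, in place of code of your own. Each camera call takes 0.05 s, during which the arm holds its last target. There are 200 camera calls.

## Task

Get the wooden spacer block ready for drilling: with the fingertips push it flat against the aluminium rail of the jig about where it lies, well short of the nest; then, keeping it against the rail, slide it along until it sits fully home in the corner nest, tight against both the rail and the end stop. Only push it; never pick it up or tip it, leave it there, and do not disturb the drill, spray can, paint tin or spool standing round the jig.

Things in the scene. Friction and masses are not known exactly. Their poses are not given: they have to be found in the camera images.
- corner (a point): Inner corner of the nest on the fixed drilling jig, at the level of the jig board's top (18 mm above the bench). Axes: z up, +y along the aluminium rail towards the end stop, +x through the rail, roughly away from the robot. Rail face: plane x = 0, 16 mm high. Dark steel end stop face: plane y = 0, from x = -60 to 0 mm, 16 mm high.
- rail_start (a point): Open end of the rail's face, at board level; the rail (20 mm thick, 16 mm high) runs straight from here 325 mm to the corner. Same axes as the corner. The dark brown jig board is 200 by 440 mm; in corner axes it spans x = -160 to +40, y = -335 to +105 mm.
- keeper (a point): Mouth end of the dark steel keeper's face, at board level, 44 mm from the rail. The keeper, 16 mm high, runs from here 30 mm to the end stop, parallel to the rail, leaving a channel 44 mm wide, open above and at its mouth. From here a lead-in flares away from the rail, ending about 22 mm further out and 10 mm wider.
- clamp (a point): Foot of the steel toggle clamp with a red handle, fixed to the board behind the end stop, thrown back and not used. In corner axes it fills x = -48 to 0, y = 23 to 150 mm, and stands up to 95 mm above the board.
- block_center (a point): Centre of the loose pale beech spacer block, 40 mm (its x) by 60 mm (its y) by 20 mm high, about 35 g, two black crosses on top. It lies on the board, robot's side of the rail, at least 145 mm short of home. Its 60 mm side goes along the rail, either way round. Home: centre 20 mm from rail face, 30 mm from end stop face, 10 mm above the board. It slides freely, light friction.
- drill_center (a point): Bystander, half-way up a blue and black cordless drill standing on its battery foot (115 by 75 mm), about 215 mm long, 195 mm high, 0.95 kg.
- can_center (a point): Bystander, half-way up a blue spray can with a white cap, 65 mm diameter, 194 mm high.
- tin_center (a point): Bystander, half-way up a red paint tin, 73 mm diameter, 63 mm high.
- spool_center (a point): Bystander, half-way up a standing wooden spool of green wire, 60 mm diameter, 45 mm high.
- block: The same spacer block, at the centre of its underside.
Mind the look-alikes: they are no part of the job. Of the things shaped like the block, the wooden one is meant.

How it is judged:
On the way, in this order (a step that is already met when the one before it is completed fails the run):
1. the block lies flat against the rail (within 3.5 mm and 4 degrees) while still at least 85 mm short of home (x of block_center in the frame of corner above -0.0235 m and y of block_center in the frame of corner below -0.115 m and angle between the y axis of block_center and the y axis of corner, either way round below 0.07 rad), for 0.1 s.
2. the block is home in the corner nest (x of block_center in the frame of corner above -0.023 m and y of block_center in the frame of corner above -0.033 m), for 0.1 s.
At the end, for the whole second after the job is handed in: The block rests flat and square on the jig board in the corner nest, within 3 mm of the rail and within 3 mm of the end stop, let go and at rest; drill, spray can, paint tin and spool within 15 mm of where they stood (all of step 2 and x of block_center in the frame of corner below -0.017 m and y of block_center in the frame of corner below -0.027 m and z of block_center in the frame of corner between 0.007 and 0.013 m and angle between the y axis of block_center and the y axis of corner, either way round below 0.05 rad and angle between block_center's own z axis and vertical below 0.05 rad and linear speed of block below 0.01 m/s and distance of each of drill_center, can_center, tin_center, spool_center from where it was at the start of the episode below 0.015 m); the robot touches nothing.
It fails at once if the block is lifted (8 mm or more off the board) (z of block_center in the frame of corner above 0.018 m).
It fails at once if the block is tipped by more than 14 degrees (angle between block_center's own z axis and vertical above 0.25 rad).
It fails at once if the block is more than 9 mm off the rail within the last 80 mm before home (y of block_center in the frame of corner above -0.11 m and x of block_center in the frame of corner below -0.029 m).
It fails at once if a bystander is moved by more than 15 mm (distance of any of drill_center, can_center, tin_center, spool_center from where it was at the start of the episode above 0.015 m).
It also fails if it takes over 48 s, if anything falls off the work surface, if the arm or the gripper's body presses on something with over 40 N, if the wrist force passes 120 N, or if a joint passes its speed limit or range.

## Working session

There is one attempt and no reset: what is moved stays moved. The work goes in short steps, each a Python script; the robot and the scene stay as the last script left them, time stands still between calls to the robot, and variables do not carry over. Pictures are saved under pics/ and viewed, at most 10 in all, crops included, and the job is handed in when it is done.

```bash
mkdir -p pics; ls; python3 - <<'E'
from plant import *
import cv2,numpy as np
for n in("scene","top"):
    im,d=get_image(n); c=get_calibration(n); np.savez(f"{n}.npz",im=im,d=d,K=c["intrinsics"],T=c["world_from_camera"])
    cv2.imwrite(f"pics/{n}.png",cv2.resize(im[...,::-1],None,fx=1.5,fy=1.5,interpolation=cv2.INTER_CUBIC))
    print(np.round(c["world_from_camera"],3),c["intrinsics"])
print(observe()["time_s"])
E
```

```text
pics
[[-0.854  0.376 -0.36   1.035]
 [ 0.521  0.634 -0.572  0.75 ]
 [ 0.013 -0.676 -0.737  1.078]
 [ 0.     0.     0.     1.   ]] [[408.38998616   0.         253.06490694]
 [  0.         408.38998616 194.25721094]
 [  0.           0.           1.        ]]
[[-7.000e-03 -9.930e-01  1.180e-01  3.820e-01]
 [-1.000e+00  6.000e-03 -2.000e-03  6.000e-03]
 [ 1.000e-03 -1.180e-01 -9.930e-01  1.677e+00]
 [ 0.000e+00  0.000e+00  0.000e+00  1.000e+00]] [[498.68306153   0.         266.02003604]
 [  0.         498.68306153 197.91498829]
 [  0.           0.           1.        ]]
0.1
```

View pics/top.png

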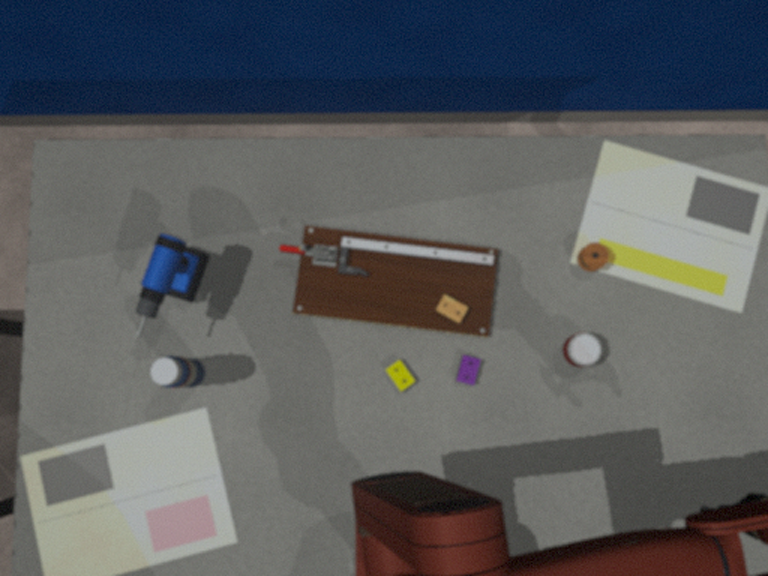

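View pics/scene.png

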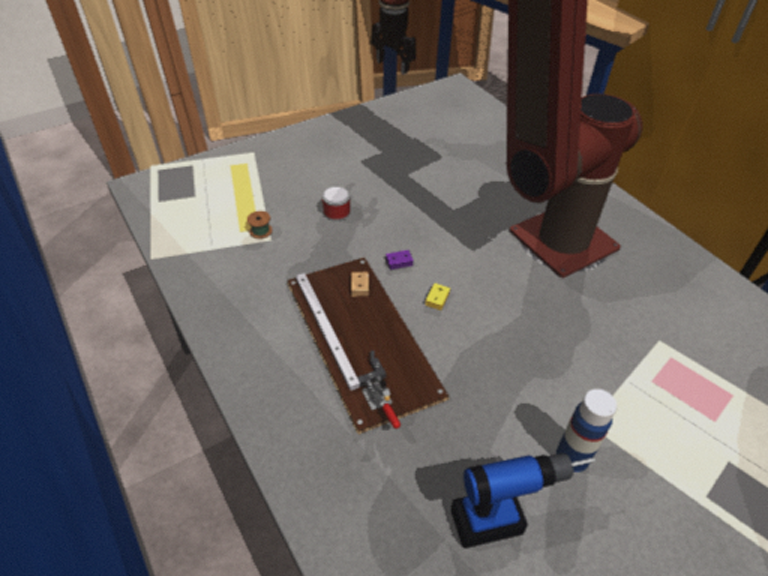

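The top view shows three block-shaped things, in 1.5x pixels: pale wood at (452,308) on the board, yellow at (400,375) and purple at (469,369) on the bench. The wooden one on the board, on the robot's side of the rail, fits the description. The rail runs from (494,258) to (343,243). The keeper, end stop and clamp are near (350,265). I'll get coarse positions, then look from close with the wrist camera.

```bash
cat > h.py <<'E'
import numpy as np,cv2
from plant import *
def cast(uv,K,T,z):
    uv=np.atleast_2d(np.asarray(uv,float)); r=np.c_[uv,np.ones(len(uv))]@np.linalg.inv(K).T@T[:3,:3].T
    return T[:3,3]+r*((z-T[2,3])/r[:,2])[:,None]
def snap(name):
    c=get_calibration("wrist"); im,d=get_image("wrist"); K,T=np.array(c["intrinsics"]),np.array(c["world_from_camera"])
    np.savez(name+".npz",im=im,d=d,K=K,T=T); cv2.imwrite(f"pics/{name}.png",cv2.resize(im[...,::-1],None,fx=1.5,fy=1.5,interpolation=cv2.INTER_CUBIC))
    return im,K,T
def wood(im):
    h=cv2.cvtColor(im,cv2.COLOR_RGB2HSV); return cv2.inRange(h,(8,60,140),(22,200,255))
def big(m):
    c,_=cv2.findContours(m,cv2.RETR_EXTERNAL,cv2.CHAIN_APPROX_NONE); return max(c,key=cv2.contourArea)
E
python3 - <<'E'
from h import *
f=np.load("top.npz");im,K,T=f["im"],f["K"],f["T"]
print(im[205,301],im[168,300])
m=wood(im); m[:190]=0;m[225:]=0;m[:,:280]=0;m[:,325:]=0
r=cv2.minAreaRect(big(m));print(r,"block",cast(r[0],K,T,.038).round(3),cast(cv2.boxPoints(r),K,T,.038).round(3))
for n,p in dict(railstart=(329,175.5),corner=(228,163),).items(): print(n,cast(p,K,T,.034).round(3))
for n,p in dict(clamp=(215,170),keepend=(243,182),yellow=(267,250),purple=(312,246),tin=(390,235),spool=(395,170),drill=(115,180),can=(115,248)).items(): print(n,cast(p,K,T,.034).round(3))
b=cast(r[0],K,T,.038)[0]
for yaw in(-1.5708,0,1.5708,3.1416): 
  for p in([b[0]-.05,b[1]+.1,.40],[.55,.05,.38]): print(yaw,inverse_kinematics(p,[3.14159,0,yaw]))
c=get_calibration("wrist");o=observe();print(c,o["eef_pos"],o["tcp_rot"])
E
```

```text
[163 129  79] [167 171 171]
((300.8088684082031, 205.3502960205078), (16.919443130493164, 11.173216819763184), 28.610462188720703) block [[ 0.551 -0.111  0.038]] [[ 0.548 -0.078  0.038]
 [ 0.581 -0.096  0.038]
 [ 0.554 -0.145  0.038]
 [ 0.521 -0.127  0.038]]
railstart [[ 0.651 -0.207  0.034]]
corner [[0.695 0.13  0.034]]
clamp [[0.672 0.173 0.034]]
keepend [[0.631 0.08  0.034]]
yellow [[0.405 0.001 0.034]]
purple [[ 0.417 -0.146  0.034]]
tin [[ 0.451 -0.404  0.034]]
spool [[ 0.668 -0.428  0.034]]
drill [[0.64  0.506 0.034]]
can [[0.415 0.499 0.034]]
-1.5708 None
-1.5708 None
0 [-1.80344460e-01 -1.34154179e-01  1.58248677e+00 -2.63025242e-06
  1.69325959e+00  1.39045155e+00]
0 [-5.21455904e-02 -8.46589156e-03  1.49984775e+00 -2.65836109e-06
  1.65021066e+00  1.51865053e+00]
1.5708 [-1.80346542e-01 -1.34156320e-01  1.58248869e+00  4.79576896e-07
  1.69325767e+00 -1.80350157e-01]
1.5708 [-5.21472935e-02 -8.46825473e-03  1.49985009e+00  1.38761855e-07
  1.65020816e+00 -5.21509557e-02]
3.1416 [-1.80347982e-01 -1.34154079e-01  1.58248668e+00  2.63024752e-06
  1.69326053e+00 -1.75115133e+00]
3.1416 [-5.21488277e-02 -8.46628540e-03  1.49984814e+00  2.65835968e-06
  1.65021094e+00 -1.62295229e+00]
{'intrinsics': array([[329.82494188,   0.        , 255.23379993],
       [  0.        , 329.82494188, 188.19888083],
       [  0.        ,   0.        ,   1.        ]]), 'world_from_camera': array([[ 2.48867636e-01, -9.25527594e-01, -2.85418241e-01,
         2.28375615e-01],
       [-9.68537464e-01, -2.37902637e-01, -7.30583070e-02,
        -5.85053440e-01],
       [-2.84273079e-04,  2.94620107e-01, -9.55614416e-01,
         3.71559226e-01],
       [ 0.00000000e+00,  0.00000000e+00,  0.00000000e+00,
         1.00000000e+00]])} [ 0.15564111 -0.60473789  0.23029881] [-3.13981982e+00 -1.84952512e-04  2.51860606e-01]
```

```bash
python3 - <<'E'
from h import *
movep([.60,-.03,.25],[3.14159,0,0]); gripper_to(0.02,20); hold(.2)
im,K,T=snap("w1"); print(observe()["time_s"],T.round(3))
E
```

```text
3.5583 [[-0.    -0.956 -0.294  0.675]
 [-1.     0.001 -0.001 -0.029]
 [ 0.001  0.294 -0.956  0.391]
 [ 0.     0.     0.     1.   ]]
```

View pics/w1.png

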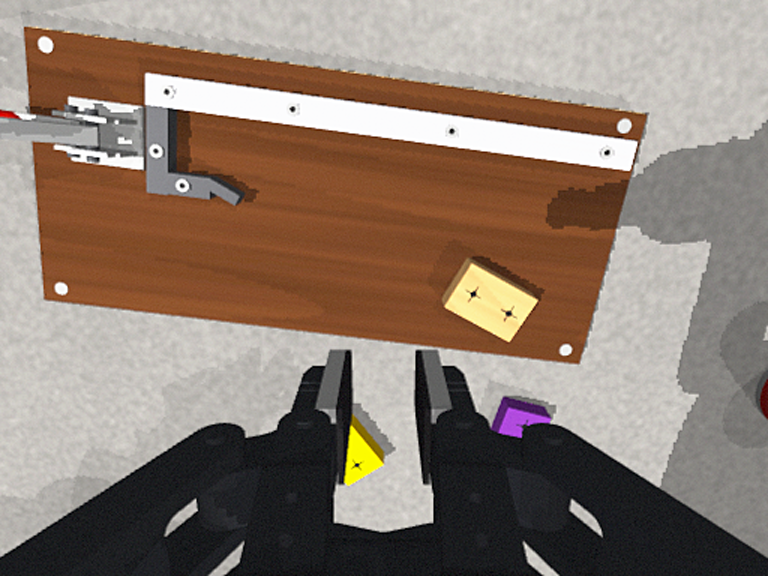

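The close view shows the pale wooden block with its crosses at (473,294) and (508,313) in 1.5x pixels. This picture doubles as the enlarged crop that confirms it. Yellow at (360,455) and purple at (522,415) are plainly the decoys. The rail's near edge runs (145,105)–(632,171), and the end stop's inner edge is at about x=170.

```bash
cat >> h.py <<'E'
def rail(im,K,T):
    h=cv2.cvtColor(im,cv2.COLOR_RGB2HSV); m=cv2.inRange(h,(0,0,200),(180,40,255))
    m=cv2.morphologyEx(m,cv2.MORPH_OPEN,np.ones((7,7),np.uint8))
    c=big(m); return c
def block(im,K,T):
    h=cv2.cvtColor(im,cv2.COLOR_RGB2HSV); m=cv2.inRange(h,(12,50,200),(26,200,255))
    m=cv2.morphologyEx(m,cv2.MORPH_CLOSE,np.ones((5,5),np.uint8)); n,l,s,_=cv2.connectedComponentsWithStats(m)
    c=big(m); P=cast(c[:,0]+0.0,K,T,.038)[:,:2]
    return cv2.minAreaRect((P*1000).astype(np.float32))
E
python3 - <<'E'
from h import *
f=np.load("w1.npz");im,K,T=f["im"],f["K"],f["T"]
print(im[196:202,325],im[190,305],im[190,299],im[82,250],im[95,108],im[95,115])
c=rail(im,K,T); P=cast(c[:,0],K,T,.034)[:,:2]*1000
r=cv2.minAreaRect(P.astype(np.float32)); print("rail",r,cv2.boxPoints(r).round(1)); 
r=block(im,K,T); print("block",r,cv2.boxPoints(r).round(1))
print(cast([(112.9,85),(112.9,112),(98,112)],K,T,.034).round(4))
print(cast([(315.3,196),(338.7,208.7)],K,T,.038).round(4))
E
```

```text
[[252 227 145]
 [252 228 145]
 [252 230 146]
 [252 229 145]
 [252 232 147]
 [252 237 157]] [255 235 142] [114  78  43] [251 251 252] [140 141 144] [45 46 48]
rail ((679.7042236328125, -37.131866455078125), (338.64251708984375, 20.394588470458984), 82.513427734375) [[ 647.5 -203.7]
 [ 667.8 -206.3]
 [ 711.9  129.4]
 [ 691.7  132.1]]
block ((549.8098754882812, -110.48954772949219), (59.90898132324219, 39.6341552734375), 60.69764709472656) [[ 517.9 -126.9]
 [ 552.4 -146.3]
 [ 581.8  -94.1]
 [ 547.2  -74.7]]
[[0.6767 0.1178 0.034 ]
 [0.6494 0.1213 0.034 ]
 [0.6494 0.137  0.034 ]]
[[ 0.557  -0.0971  0.038 ]
 [ 0.5416 -0.1246  0.038 ]]
```

```bash
cat >> h.py <<'E'
C=np.array([.6899,.1185]); X=np.array([.9915,-.1303]); Y=np.array([.1303,.9915]); YAW0=-.1307
def W(x,y,z): return [*(C+X*x+Y*y),z]
def inC(p): d=np.asarray(p)[:2]-C; return np.array([d@X,d@Y])
def report(im,K,T):
    r=block(im,K,T); a=np.degrees(np.arctan2(Y[1],Y[0])); t=r[2]
    print("block C mm",(inC(np.array(r[0])/1000)*1000).round(1),np.round(r[1],1),"ang",round((t-a+45)%90-45,1),"t",round(observe()["time_s"],2))
    c=rail(im,K,T); q=cv2.minAreaRect((cast(c[:,0],K,T,.034)[:,:2]*1000).astype(np.float32))
    print("rail box C",[(inC(b/1000)*1000).round(1).tolist() for b in cv2.boxPoints(q)])
E
python3 - <<'E'
from h import *
gripper_to(.03,20)
o=[3.14159,0,YAW0]
movep(W(-.172,-.247,.10),o); move_l(W(-.172,-.247,.024),.1); print(observe()["ft_force"])
hit=move_l(W(-.044,-.247,.024),.06,max_force=5); s=observe()
print(hit,inC(s["eef_pos"]).round(4),s["ft_force"],s["opening"])
hold(.2); move_l(W(-.09,-.247,.024),.1); move_l(W(-.10,-.22,.22),.2); hold(.2)
im,K,T=snap("w2"); report(im,K,T)
E
```

```text
[ 0.14697922 -1.30577561 -0.64455062]
True [-0.051  -0.2469] [ 0.30832533 -0.72123629 -0.15172927] 0.029912739169294073
block C mm [ -19.4 -236.6] [59.1 38.6] ang -0.0 t 9.51
rail box C [[0.2, -324.9], [19.5, -324.9], [19.6, 13.6], [0.3, 13.6]]
```

View pics/w2.png

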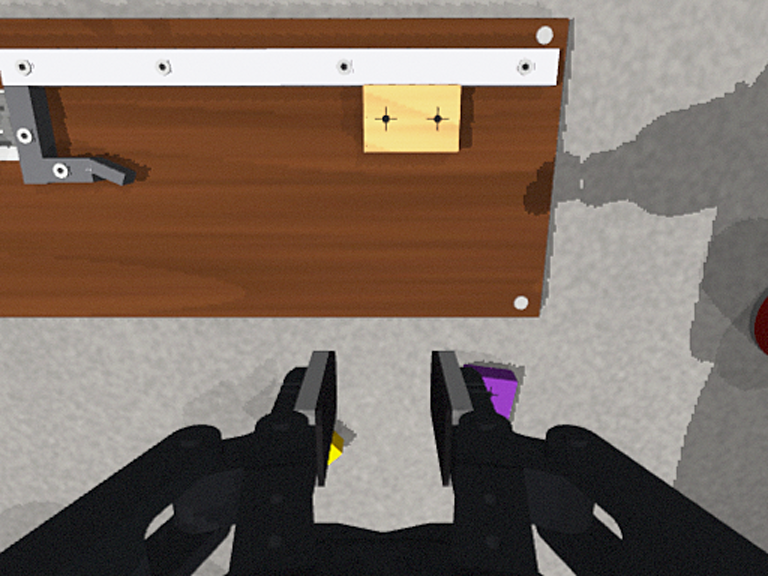

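The block lies flat against the rail, touching it at 1.5x pixels (363–460, 85), with no gap and no angle error. Next I'll slide it along, pausing short of the nest for a check.

```bash
python3 - <<'E'
from h import *
o=[3.14159,0,YAW0+np.pi/2]
gripper_to(0,20)
movep(W(-.022,-.297,.10),o); move_l(W(-.022,-.297,.025),.1); a=observe()["ft_force"]
hit=move_l(W(-.020,-.166,.025),.06,max_force=8); s=observe()
print(hit,inC(s["eef_pos"]).round(4),a,s["ft_force"],s["opening"])
im,K,T=snap("w3"); report(im,K,T)
E
```

```text
False [-0.0199 -0.1662] [0.42488782 0.38217065 0.25913262] [0.32547936 0.65243607 0.69090125] 0.00015149102502276762
block C mm [ -19.9 -123.4] [58.7 39.1] ang -0.0 t 14.67
rail box C [[-0.0, -177.1], [19.8, -177.1], [19.7, -60.5], [-0.1, -60.5]]
```

View pics/w3.png

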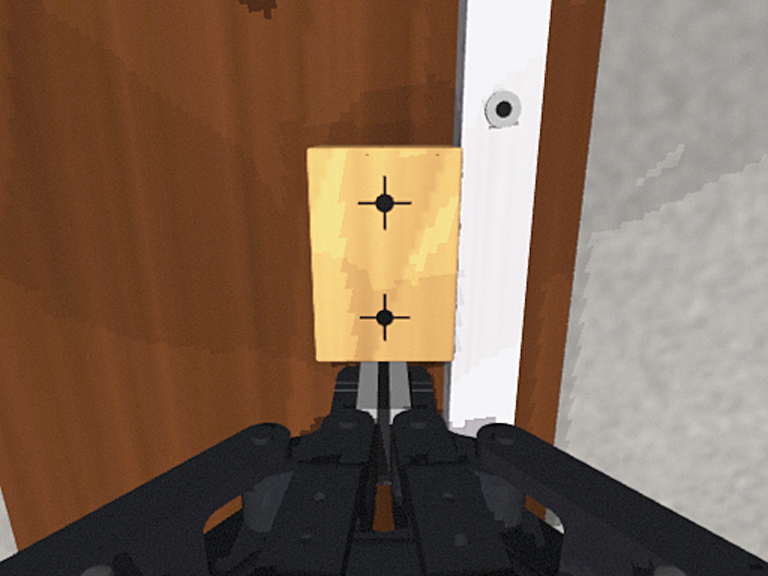

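The block is still flat on the rail: its right edge lies along the rail face near (458,150–360), and the fingertips are centred on its trailing end. Pushing home.

```bash
python3 - <<'E'
from h import *
hit=move_l(W(-.019,-.064,.025),.05,max_force=6); s=observe()
print(hit,inC(s["eef_pos"]).round(4),s["ft_force"])
hold(.2); move_l(W(-.021,-.10,.025),.1); move_l(W(-.021,-.13,.19),.2); hold(.2)
im,K,T=snap("w4"); report(im,K,T)
E
```

```text
True [-0.0194 -0.0719] [ 1.11605033 -1.51641605  0.78494426]
block C mm [-19.8 -29.9] [58.9 39.4] ang 0.1 t 18.23
rail box C [[-0.0, -219.6], [20.2, -219.6], [20.2, 11.7], [-0.0, 11.7]]
```

View pics/w4.png

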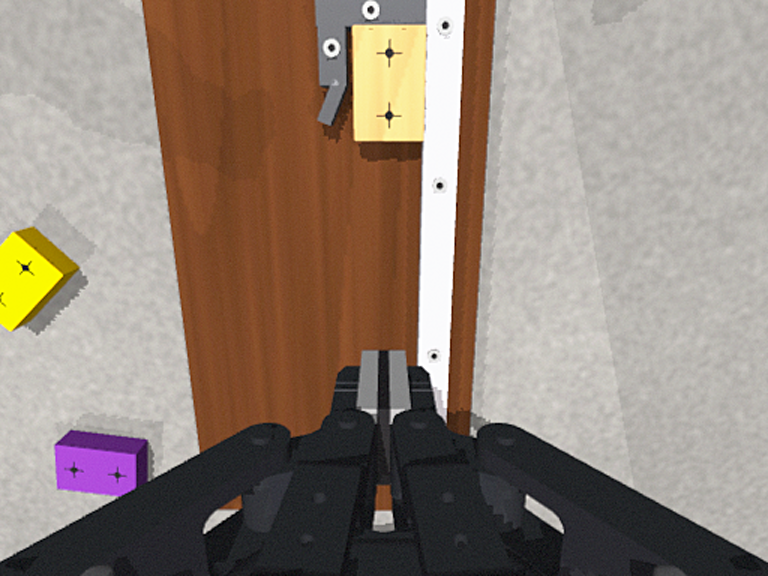

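The block sits in the nest, measured at (-19.8, -29.9) mm and 0.1° against a home of (-20, -30). In the picture it touches the end stop at (390,25) and the rail at (425,80). The gripper is clear, so I'm handing in.

```bash
python3 -c "
from plant import *
print(job_done())"
```

```text
the job is handed in; nothing more can be done
None
```

The wooden block was pushed flat against the rail, slid home and left in the corner nest, measured within about 0.2 mm of home and 0.1° of square; nothing standing round the jig was touched, and the job is handed in at about 18 s on the robot's clock.

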